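Tip a turned blank out of the kick-out cradle with the pedal

TASK

A loose wooden safety chock stands under the pedal of the blank kick-out: draw it out and lay it on the bench a good hand's width (over 10 cm, centre to centre) away from the pedal's pad. Then press the pedal down with the gripper until it bears firmly on its rubber stop, feeling for the stop rather than stamping on it, and hold it there for a second, so that the cradle tips and the turned blank rolls into the catch tray. Ease the pedal all the way back up under control so that it does not fly up, let go, do not touch the blank or the cradle, and leave the other things on the bench alone.

Things in the scene. Friction and masses are not known exactly. Their poses are not given: they have to be found in the camera images.
- unit: Kick-out: grey steel frame fixed to the bench, 420 x 255 mm. Origin on the bench under its near end; +x runs from the pedal over the cradle to the catch tray, z up. Pedal hinge line: parallel to y at x 90, z 60 mm (brackets to z 78 at y +-57 to 67). Cradle hinge line: x 182, z 130 mm (brackets at y +-117). Skids 20 mm high at y +-115, x 0 to 420 mm; bench bare under the pedal at x below -5 mm.
- pedal_pad (a point): Middle of the top face of the pedal's ribbed rubber pad (75 x 86 mm), where to press (moves with the pedal), 150 mm from the hinge line; with the pedal up about 86 mm above the bench. Its axes are the pedal's.
- cradle: V-shaped grey steel cradle 150 mm wide (along y), about 90 mm long, that carries the blank. Origin on its hinge line; level (its z upright) when the pedal is up; tips away from the pedal, to the unit's +x, when it is pressed. The blank rolls out once it has tipped about 0.35 rad.
- blank_center (a point): Centre of the turned pine blank, a plain cylinder with dark scored rings, 68 mm in diameter and 180 mm long, lying along its own y; it starts on the cradle, 186 mm above the bench. It ends in the catch tray, whose inside spans unit x 261 to 409 mm and y +-119 mm (near wall 72, far wall 140 mm high); at rest there its centre is about 55 to 60 mm above the bench, near unit x 335 mm.
- blank: The same turned blank (0.2 to 0.45 kg); origin 34 mm below its centre as it lies at the start (turns with it).
- chock: Loose plain wooden safety chock, 120 mm long (its x), 44 mm wide (y), 62 mm high (z), 0.12 to 0.24 kg, origin at the centre of its underside. Stands on the bench partly under the pedal, about 10 mm of air above it; about 70 mm of its length, at its -x end, stick out towards the robot. While it is there the pedal cannot reach its stop.
- chock_center (a point): Centre of the chock, 31 mm above its underside.
- wax_tin: Bystander: round aluminium tin 72 mm in diameter, 75 mm high, upright on the bench to the left. Leave alone.
- mallet: Bystander: wooden mallet lying on the bench to the right, head 100 mm long and 72 mm across, handle 150 mm; its x runs from handle to head. Leave alone.
- gouge: Bystander: turning gouge lying on the bench to the right, 240 mm long along its x, wooden handle and steel shaft. Leave alone.
- pedal_angle (a joint): Pedal angle, rad: 0 fully up (held by its spring), growing as pressed; it turns about the hinge line given under unit, its free (pad) end going down. It lands on its stop somewhere between 0.16 and 0.30 rad: the stop screw is set anew each time and not measured. The pedal tips the cradle by 3.2 times its own angle. Let go suddenly, it flies up; over 1.5 rad/s is too fast.
- pedal: Pedal: flat steel plate 90 mm wide, 8 mm thick plus 4 mm pad; origin on the hinge line, axes as unit's when up; the plate runs 180 mm to the robot side (-x) of it, sloping up 0.12 rad at rest (free end's underside 77 mm above bench). The pad takes about 4 N at first, rising some 0.1 to 0.15 N/mm to 7 to 10 N; on the stop the force rises steeply, 3 to 5 N/mm. Over 35 N is stamping.
- stop_block (a point): Pedal's stop: grey steel block 45 x 50 x 24 mm high on the frame under the plate; point on the bench, 70 mm from the pedal's hinge line. On it stands an upright rubber-tipped screw that the plate lands on; how far it stands out is hidden: feel for it. Firmly down means plate and stop press on each other with over 8 N: about 4 N more on the pad than at first touch.
Things that resemble listed ones, but are neither listed nor needed, are in the scene too. What is shaped like the chock but green or pink is not meant.

How it is judged:
On the way, in this order (a step that is already met when the one before it is completed fails the run):
1. the chock is out from under the pedal, its centre over 100 mm (horizontally) from the pad's middle (horizontal distance between chock_center and pedal_pad above 0.1 m), for 0.2 s.
2. the pedal bears on its stop with over 8 N for 0.5 s (contact force between pedal and unit above 8 N and horizontal distance between chock_center and pedal_pad above 0.1 m), for 0.5 s.
At the end, for the whole second after the job is handed in: The blank lies at rest (under 0.05 m/s) inside the catch tray, its centre below 90 mm; the pedal is fully up (within 0.02 rad) and the cradle level (within 0.08 rad); the chock lies at rest flat on the bench (not on end), its centre over 100 mm from the middle of the pad (value of joint pedal_angle below 0.02 rad and angle between cradle's own z axis and vertical below 0.08 rad and x of blank_center in the frame of unit between 0.26 and 0.41 m and y of blank_center in the frame of unit between -0.12 and 0.12 m and height (world z) of blank_center below 0.09 m and linear speed of blank below 0.05 m/s and horizontal distance between chock_center and pedal_pad above 0.1 m and height (world z) of chock_center below 0.045 m and linear speed of chock below 0.02 m/s); the robot touches nothing.
It fails at once if the robot touches the blank (over 0.5 N) (contact force between blank and the fingers above 0.5 N or contact force between blank and the arm above 0.5 N).
It fails at once if the robot pushes the cradle (over 2 N) (contact force between cradle and the fingers above 2 N or contact force between cradle and the arm above 2 N).
It fails at once if the pedal is stamped on: the robot loads it with over 35 N (contact force between pedal and the fingers above 35 N or contact force between pedal and the arm above 35 N).
It fails at once if the pedal flies up: it returns faster than 1.5 rad/s (velocity of joint pedal_angle below -1.5 rad/s).
It fails at once if the tin, mallet or gouge is moved over 30 mm (distance of any of wax_tin, mallet, gouge from where it was at the start of the episode above 0.03 m).
It also fails if it takes over 64 s, if anything falls off the work surface, if the arm or the gripper's body presses on something with over 40 N, if the wrist force passes 120 N, or if a joint passes its speed limit or range.

ROBOT

A 6-joint arm with a two-finger parallel gripper is mounted at the origin on the work surface. World frame = base frame: x ahead of the robot, y to its left, z up, the work surface at z = 0. Lengths are in m, angles in rad, forces in N, time in s.
With the tool pointing down it reaches from about 0.275 to 0.85 m from the base axis. Payload 5.2 kg.
Tool frame: the origin (TCP) lies midway between the tips of the shut fingers; the grasp point (between the pads) lies grip_depth behind it (grip_depth is the distance from the TCP to the grasp point, in m); z points along the fingers, y is the line along which they close (so a half turn about z gives the same grasp; the last joint's range is limited). The gripper opens to 85 mm and grips with 20 to 120 N. Pads are 22 mm wide; open, the fingers measure 114 mm over their backs; the gripper's body (76 mm by 85 mm) begins 54 mm behind the grasp point. The pads swing forward as they close: fully open they stand 13 mm farther back than shut.
Start: joints at [-1.39, 0.259, 1.535, -0, 1.348, -0.203], TCP at [0.206, -0.51, 0.231] pointing down, gripper open.
Joint ranges: [-3.14, 3.14], [-0.91, 2.08], [0.19, 2.58], [-1.22, 4.36], [0.22, 2.71], [-3.12, 3.12]. Speed limits (rad/s): [2.57, 2.57, 3.14, 3.14, 3.14, 3.14].

INTERFACE

Orientations are given as a rotation vector (axis times angle).
In Python, from plant import * gives the robot as it stands. The module is installed in compiled form; this text tells all that it offers.
- The arm moves only by the tool drive_tool, never from a script. Its argument "series" is one flat list of numbers, 5 for each row, row after row: the shift along the tool's x, y, z in m, then the turn about the tool's z in degrees, then the finger opening in m, from 0 to 0.0854. In form: [tx, ty, tz, twist, claw, tx, ty, tz, twist, claw, ...]. A call has exactly 10 rows; each row is the pose to reach, as a shift and turn from the pose commanded when the call began, along the tool's axes at that moment; what a row does not reach only later rows make up. A row lasts 1/12 s, in which the tool goes at most 41.7 mm and 7.16 degrees, less where a joint would pass 70% of its speed; a pose out of reach is approached as far as the arm can. A call with a gripper value outside its range is refused whole. The fingers move at their own pace and stop on an object; "force" is the grip in N (left out, the last holds). Time passes only in rows, so rows that repeat a pose let the fingers close, or fill a call up. It gives the time, the measured TCP pose, the force, the opening and the grip force at its end, in the units of the state.
- get_state(): the state, without advancing time (a new reading comes with each control period).
- snapshot(name): name is "scene" or "side" or "wrist"; returns (picture, depth): 384x512x3 uint8, red, green, blue; 384x512 float32, m along the optical axis (not along the pixel's ray), 0 where there is no reading.
- camera_model(name): a dict with "intrinsics" (3x3 intrinsics, pixels), "R" (3x3) and "t" (3): a world point X has camera coordinates R X + t. Camera axes: x right, y down, z forward; pixel columns grow to the right and rows downward; lengths in m; the calibration is good to about 2 mm. A picture is of the moment at which its call begins: read the wrist's pose just before it. camera_model takes no time and is no camera call; for the wrist camera it gives the pose at the moment of the call.
- sign_off(): hands the job in; it is judged then, once.
The state is a dict: "time_s": time; "joints": joint angles; "joint_vel": joint speeds; "joint_efforts": joint torques, N m; "tcp_pos": TCP position; "eef_rot": TCP orientation; "force": force on the tool from outside, world axes, zero at the start; "moment": the same for the moment, N m; "finger_gap": finger opening in m; "finger_force": force on a finger pad.
Only numpy, scipy, OpenCV 4.12 (cv2) and the standard library are available. Lean on these libraries where they do the work, as an engineer would, in place of code of your own. Each camera call takes 0.05 s, during which the arm holds its last target. There are 200 camera calls.

## Working session

There is one attempt and no reset: what is moved stays moved. The work goes in short steps, Python scripts to look and compute and a tool call to move; the robot and the scene stay as the last step left them, time stands still between calls to the robot, and variables do not carry over. Pictures are saved under pics/ and viewed, at most 10 in all, crops included, and the job is handed in when it is done.

Besides the shell and the picture viewer there is one more tool, called by a JSON object that holds its "method" and its "body", one argument or row to a line. drive_tool: Moves the arm, as the interface text tells. Its arguments: {"type":"object","properties":{"series":{"type":"array","items":{"type":"number"}},"force":{"type":"number"}},"required":["series"]}

```bash
mkdir -p pics; cat > h.py <<'E'
from plant import *
import numpy as np, cv2
from scipy.spatial.transform import Rotation as Ro
def save(n,f):
    p,d=snapshot(n); cv2.imwrite(f'pics/{f}.png',cv2.cvtColor(p,cv2.COLOR_RGB2BGR)); m=camera_model(n)
    np.savez(f'pics/{f}.npz',p=p,d=d,K=m['intrinsics'],R=m['R'],t=m['t'])
def world(f,u,v):
    z=np.load(f'pics/{f}.npz'); d=np.median(z['d'][v-1:v+2,u-1:u+2])
    return z['R'].T@(np.linalg.inv(z['K'])@[u,v,1]*d-z['t'])
def tri(fs,uvs):
    A=[];b=[]
    for f,(u,v) in zip(fs,uvs):
        z=np.load(f'pics/{f}.npz'); r=z['R'].T@np.linalg.inv(z['K'])@[u,v,1]; r/=np.linalg.norm(r); c=-z['R'].T@z['t']
        P=np.eye(3)-np.outer(r,r); A.append(P); b.append(P@c)
    x=np.linalg.lstsq(np.vstack(A),np.hstack(b),rcond=None)[0]; return x,[np.linalg.norm(a@x-q) for a,q in zip(A,b)]
E
python3 - <<'E'
from h import *
save('scene','s1');save('side','d1')
a=cv2.imread('pics/s1.png');b=cv2.imread('pics/d1.png')
print(get_state())
E
```

```text
{'time_s': 0.1, 'joints': array([-1.38982740e+00,  2.59241270e-01,  1.53597366e+00,  2.59450842e-05,
        1.34801224e+00, -2.02801356e-01]), 'joint_vel': array([ 0.00010865, -0.00053447, -0.00183935, -0.00157732, -0.00092071,
       -0.00127969]), 'joint_efforts': array([ 2.91265416e-03, -4.46973467e+01, -2.91246021e+01, -2.28651415e-04,
        6.30815528e-03,  1.31095646e-05]), 'tcp_pos': array([ 0.20587265, -0.5095029 ,  0.23057336]), 'eef_rot': array([-3.08233089e+00, -5.98811921e-01, -6.77289715e-05]), 'force': array([ 0.06676057, -0.97144887, -0.50973701]), 'moment': array([ 0.01292609, -0.01543265, -0.00846975]), 'finger_force': 0.0, 'finger_gap': 0.08538455170164913}
```

View pics/s1.png

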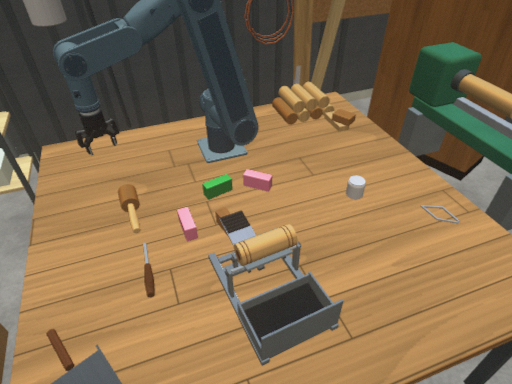

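View pics/d1.png

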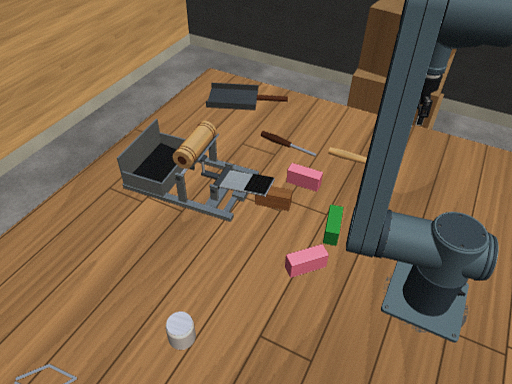

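Scene: the brown block under the pedal's free end at about (222,219), side view (274,198), is plain wood and partly under the pedal, so it is the chock. The green block at scene (217,187) and the pink ones at (257,180) and (187,223) are decoys. I'll confirm this in an enlarged crop.

```bash
python3 - <<'E'
from h import *
a=cv2.imread('pics/s1.png')[165:295,165:295];b=cv2.imread('pics/d1.png')[145:245,175:335]
a=cv2.resize(a,None,fx=4.5,fy=4.5,interpolation=cv2.INTER_CUBIC)
cv2.imwrite('pics/c1.png',a)
b=cv2.resize(b,None,fx=5,fy=5,interpolation=cv2.INTER_CUBIC);cv2.imwrite('pics/c2.png',b)
E
```

```text
(no output)
```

View pics/c1.png

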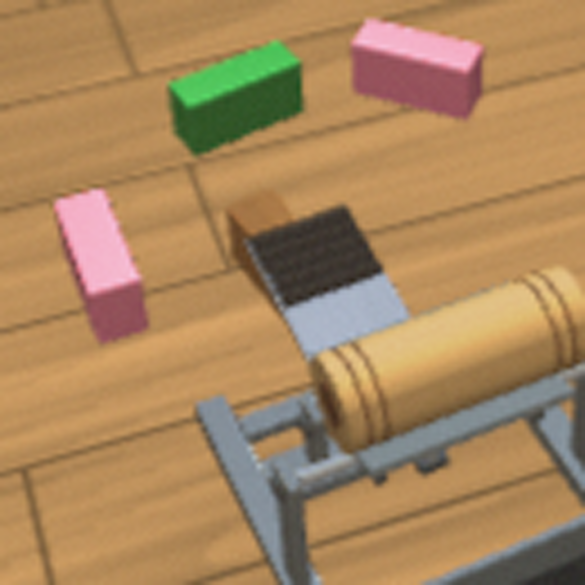

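View pics/c2.png

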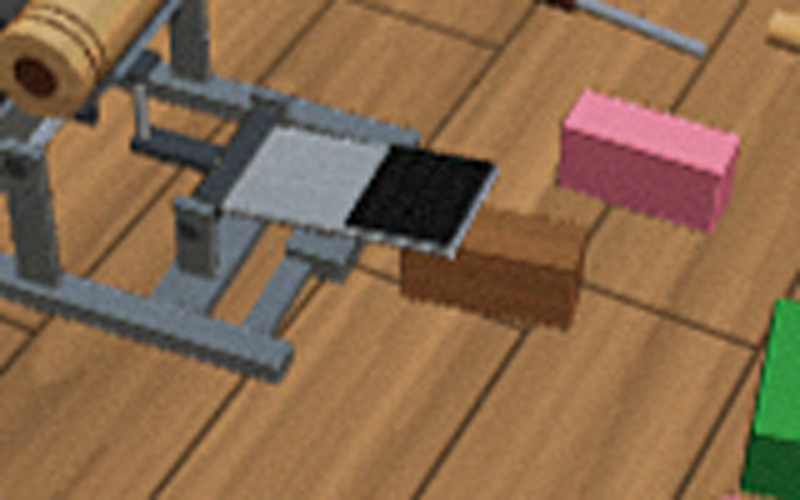

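```bash
python3 - <<'E'
from h import *
S=lambda u,v:(u/4.5+165-.4,v/4.5+165-.4); D=lambda u,v:(u/5+175-.4,v/5+145-.4)
pts={'chock-y':((228,208),(587,218)),'chock+y':((262,190),(580,272)),
'padf-y':((245,240),(495,163)),'padf+y':((348,207),(455,250)),'padh+y':((383,272),(348,222)),'padh-y':((290,307),(390,143)),
'greenA':((170,85),(0,0))}
for k,(s,d) in list(pts.items())[:-1]:
    x,e=tri(['s1','d1'],[S(*s),D(*d)]); print(k,x.round(4),np.round(e,4))
for f,n in (('s1','scene'),('d1','side')):
    z=np.load(f'pics/{f}.npz'); d=z['d']; H,W=d.shape; v,u=np.mgrid[:H,:W]
    c=np.stack([u*d,v*d,d],-1)@np.linalg.inv(z['K']).T; X=(c-z['t'])@z['R']; p=z['p'].astype(float)
    np.save(f'pics/X_{f}.npy',X)
    ok=d>0
    # chock: brown pts, z between .05 and .072 near
    r,g,b=p[...,0],p[...,1],p[...,2]
    for nm,m in (('wood',(r>g*1.3)&(g>b*1.1)),('green',(g>r*1.5)&(g>b*1.5)),('pink',(r>g*1.3)&(b>g*1.05)),('grey',abs(r-b)<25)):
        m=m&ok&(X[...,2]>.04)&(X[...,2]<.1)&(X[...,0]>.2)&(X[...,0]<.8)&(abs(X[...,1])<.4)
        n_,lab,st,ce=cv2.connectedComponentsWithStats(m.astype(np.uint8))
        for i in range(1,n_):
            if st[i,4]>25:
                q=X[lab==i]; print(f,nm,ce[i].round(),st[i,4],q.min(0).round(3),q.max(0).round(3))
E
```

```text
chock-y [ 0.4974 -0.1658  0.0672] [0.0039 0.0039]
chock+y [ 0.4818 -0.1287  0.0589] [0.0001 0.0001]
padf-y [ 0.5649 -0.1662  0.0899] [0.0009 0.0009]
padf+y [ 0.5533 -0.0775  0.0874] [0.0035 0.0035]
padh+y [ 0.6293 -0.0736  0.0819] [0.0025 0.0025]
padh-y [ 0.6404 -0.1541  0.0841] [0.0027 0.0027]
s1 wood [222. 212.] 118 [ 0.483 -0.164  0.041] [ 0.563 -0.114  0.09 ]
s1 green [217. 183.] 277 [ 0.291 -0.168  0.04 ] [ 0.357 -0.046  0.069]
s1 pink [257. 177.] 266 [0.296 0.012 0.04 ] [0.399 0.118 0.067]
s1 pink [186. 220.] 303 [ 0.432 -0.298  0.041] [ 0.555 -0.253  0.067]
s1 grey [217. 183.] 278 [ 0.291 -0.168  0.04 ] [ 0.357 -0.046  0.069]
s1 grey [350. 186.] 48 [0.53  0.389 0.041] [0.565 0.4   0.077]
s1 grey [234. 223.] 434 [ 0.56  -0.164  0.069] [ 0.685 -0.071  0.094]
s1 grey [234. 259.] 56 [ 0.723 -0.176  0.042] [ 0.755 -0.159  0.081]
d1 wood [278. 195.] 361 [ 0.483 -0.165  0.04 ] [ 0.598 -0.076  0.083]
d1 green [334. 222.] 444 [ 0.291 -0.17   0.041] [ 0.356 -0.045  0.071]
d1 pink [305. 174.] 448 [ 0.432 -0.303  0.04 ] [ 0.553 -0.246  0.07 ]
d1 pink [306. 257.] 670 [0.29  0.007 0.04 ] [0.398 0.124 0.07 ]
d1 grey [239. 181.] 1243 [ 0.552 -0.172  0.04 ] [ 0.8   -0.03   0.097]
d1 grey [334. 222.] 436 [ 0.29  -0.17   0.041] [ 0.356 -0.045  0.071]
```

```bash
python3 - <<'E'
from h import *
X=np.load('pics/X_d1.npy');p=np.load('pics/d1.npz')['p'].astype(float)
r,g,b=p[...,0],p[...,1],p[...,2]
m=(r>g*1.3)&(X[...,2]>.012)&(X[...,2]<.056)&(X[...,0]>.47)&(X[...,0]<.62)&(X[...,1]<-.05)&(X[...,1]>-.19)
m[:183]=0;m[:,:252]=0;m[:,295:]=0
q=X[m];print(len(q))
for i in range(4):
    c=q.mean(0);n=np.linalg.svd(q-c,full_matrices=False)[2][2];e=abs((q-c)@n);q=q[e<max(.002,2*e.std())]
print('side',c.round(4),n.round(3),len(q),np.degrees(np.arctan2(-n[0]/n[1],1)),q.min(0),q.max(0))
m2=(r>g*1.3)&(X[...,2]>.057)&(X[...,2]<.068)&(X[...,0]>.46)&(X[...,0]<.66)&(X[...,1]<-.05)&(X[...,1]>-.2);q=X[m2]
X=np.load('pics/X_s1.npy');p=np.load('pics/s1.npz')['p'].astype(float);r,g,b=p[...,0],p[...,1],p[...,2]
m2=(r>g*1.3)&(X[...,2]>.057)&(X[...,2]<.068)&(X[...,0]>.46)&(X[...,0]<.66)&(X[...,1]<-.05)&(X[...,1]>-.2);q2=X[m2]
q=np.vstack([q,q2]);print(len(q),len(q2),np.median(q[:,2]));print(cv2.minAreaRect(q[:,:2].astype(np.float32)));print(cv2.boxPoints(cv2.minAreaRect(q[:,:2].astype(np.float32))))
# unit yaw: skids / frame from pedal plate
s=get_state();R=Ro.from_rotvec(s['eef_rot']).as_matrix();print(R.round(3));m=camera_model('wrist');print(m['R'].round(3),(-m['R'].T@m['t']).round(3))
E
```

```text
327
side [ 0.5378 -0.1125  0.0338] [ 0.223 -0.975 -0.004] 202 12.887430957472215 [ 0.48316706 -0.12646168  0.01200298] [ 0.59936812 -0.09761815  0.05590881]
326 99 0.06303850235904443
((0.5254942178726196, -0.1353265345096588), (0.08319589495658875, 0.048645228147506714), 14.231277465820312)
[[ 0.4791935  -0.12197664]
 [ 0.49115223 -0.16912901]
 [ 0.5717949  -0.14867643]
 [ 0.5598362  -0.10152406]]
[[ 0.927  0.374 -0.   ]
 [ 0.374 -0.927  0.002]
 [ 0.    -0.002 -1.   ]]
[[ 0.373 -0.928 -0.002]
 [-0.893 -0.36   0.269]
 [-0.25  -0.098 -0.963]] [ 0.269 -0.483  0.373]
```

```bash
cat >> h.py <<'E'
def go(x,y,z,yawdeg):
    s=get_state();R=Ro.from_rotvec(s['eef_rot']).as_matrix(); d=R.T@(np.array([x,y,z])-s['tcp_pos'])
    yaw=np.degrees(np.arctan2(R[1,0],R[0,0])); print('shift mm',(d*1000).round(1),'twist',round(yaw-yawdeg,2),'len',np.linalg.norm(d).round(3))
E
python3 -c "
from h import *
print(grip_depth); go(.508,-.140,.20,13.2)"
```

```text
0.0187
shift mm [ 418.5 -229.5   31.1] twist 8.79 len 0.478
```

{"method": "drive_tool", "body": {
  "series": [0.04,-0.022,0.003,1,0.0854,0.075,-0.041,0.006,2,0.0854,0.11,-0.06,0.009,3,0.0854,0.145,-0.08,0.012,4,0.0854,0.18,-0.1,0.015,5,0.0854,0.215,-0.118,0.018,6,0.0854,0.25,-0.137,0.02,7,0.0854,0.285,-0.156,0.023,8,0.0854,0.32,-0.175,0.026,8.8,0.0854,0.355,-0.195,0.029,8.8,0.0854],
  "force": 40
}}

```text
time_s: 0.93
tcp_pos: [0.4629, -0.1945, 0.202]
eef_rot: [-3.121, -0.359, 0.0]
force: [0.7, -2.0, 0.5]
finger_gap: 0.0853
finger_force: 0.0
```

```bash
python3 - <<'E'
from h import *
save('wrist','w1'); go(.508,-.140,.20,13.2); print(get_state()['tcp_pos'],get_state()['time_s'])
E
```

```text
shift mm [ 51.7 -37.2   1.8] twist 0.18 len 0.064
[ 0.46629728 -0.18818754  0.20146426] 0.9833
```

View pics/w1.png

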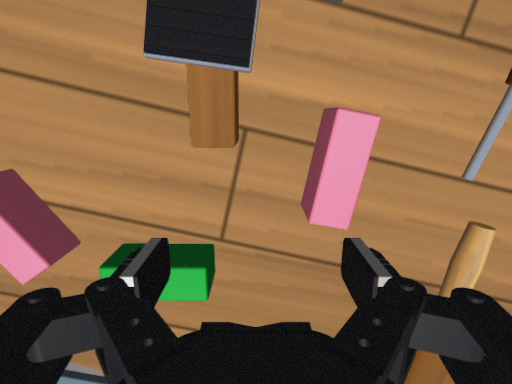

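The wrist view shows the wooden chock at (190–238, 67–147) under the pad's free edge (144,55)–(252,71). Both pink blocks and the green block are clear of the gripper.

```bash
python3 - <<'E'
from h import *
z=np.load('pics/w1.npz')
def pl(u,v,h):
    r=z['R'].T@np.linalg.inv(z['K'])@[u,v,1];c=-z['R'].T@z['t'];return (c+r*(h-c[2])/r[2]).round(4)
for u,v in ((191,147),(238,146),(188,70),(238,74)): print('chock',pl(u,v,.062),world('w1',min(max(u,193),235),min(v,143)).round(4))
for u,v in ((145,53),(251,68)): print('pad',pl(u,v,.09),world('w1',u+(4 if u<200 else -4),v-4).round(4))
print(pl(148,5,.088),pl(258,5,.085))
E
```

```text
chock [ 0.4865 -0.1171  0.062 ] [ 0.4907 -0.1182  0.0616]
chock [ 0.498  -0.1613  0.062 ] [ 0.4998 -0.1577  0.0589]
chock [ 0.5545 -0.1024  0.062 ] [ 0.5556 -0.1068  0.062 ]
chock [ 0.5617 -0.1473  0.062 ] [ 0.5622 -0.1436  0.0506]
pad [ 0.5569 -0.0733  0.09  ] [ 0.5607 -0.0757  0.089 ]
pad [ 0.5657 -0.1591  0.09  ] [ 0.5681 -0.1552  0.0886]
[ 0.5919 -0.0703  0.088 ] [ 0.6125 -0.1538  0.085 ]
```

```bash
python3 -c "
from h import *
s=get_state();print(s['joint_vel'].round(3),s['tcp_pos']);go(.508,-.1405,.024,13.2);snapshot('wrist');go(.508,-.1405,.024,13.2)"
```

```text
[-0.093 -0.024  0.033 -0.032  0.03  -0.189] [ 0.46629728 -0.18818754  0.20146426]
shift mm [ 51.  -36.  177.8] twist 0.18 len 0.188
shift mm [ 54.2 -38.4 177.7] twist 0.36 len 0.19
```

{"method": "drive_tool", "body": {
  "series": [0.01,-0.008,0.01,0,0.0854,0.025,-0.019,0.025,0,0.0854,0.04,-0.03,0.045,0,0.0854,0.05,-0.038,0.065,0,0.0854,0.0575,-0.0435,0.085,0,0.0854,0.0575,-0.0435,0.1,0,0.0854,0.0575,-0.0435,0.108,0,0.0854,0.0575,-0.0435,0.11,0,0.0854,0.0575,-0.0435,0.11,0,0.0854,0.0575,-0.0435,0.11,0,0.0854]
}}

```text
time_s: 1.87
tcp_pos: [0.5084, -0.1416, 0.0931]
eef_rot: [3.12, 0.36, 0.001]
force: [0.2, 0.4, -0.0]
finger_gap: 0.0854
finger_force: 0.0
```

```bash
python3 -c "
from h import *
s=get_state();print(s['time_s'],s['tcp_pos']);go(.508,-.1405,.024,13.2)"
```

```text
1.8667 [ 0.50844444 -0.14159981  0.09308576]
shift mm [-0.2 -1.2 69.1] twist -0.05 len 0.069
```

Descend slowly, then close.

{"method": "drive_tool", "body": {
  "series": [0,-0.001,0.015,0,0.0854,0,-0.001,0.03,0,0.0854,0,-0.001,0.045,0,0.0854,0,-0.001,0.056,0,0.0854,0,-0.001,0.063,0,0.0854,0,-0.001,0.067,0,0.0854,0,-0.001,0.068,0,0.0854,0,-0.001,0.068,0,0.06,0,-0.001,0.068,0,0.04,0,-0.001,0.068,0,0.03]
}}

```text
time_s: 2.7
tcp_pos: [0.5085, -0.1401, 0.0251]
eef_rot: [3.12, 0.361, 0.002]
force: [-0.4, 0.5, -0.1]
finger_gap: 0.0516
finger_force: 0.0
```

{"method": "drive_tool", "body": {
  "series": [0,0,0,0,0.03,0,0,0,0,0.03,0,0,0,0,0.03,0,0,0,0,0.03,0,0,0,0,0.03,0,0,0,0,0.03,0,0,-0.001,0,0.03,0,0,-0.002,0,0.03,0,0,-0.002,0,0.03,0,0,-0.002,0,0.03]
}}

```text
time_s: 3.53
tcp_pos: [0.5075, -0.1395, 0.026]
eef_rot: [-3.12, -0.361, 0.001]
force: [-0.6, -0.9, -2.5]
finger_gap: 0.0437
finger_force: 41.0
```

Gripped, with a gap of 43.7 mm. Now I draw it out along tool −x by 85 mm.

{"method": "drive_tool", "body": {
  "series": [-0.005,0,0,0,0.03,-0.015,0,0,0,0.03,-0.025,0,0,0,0.03,-0.036,0,0,0,0.03,-0.047,0,0,0,0.03,-0.058,0,0,0,0.03,-0.069,0,0,0,0.03,-0.079,0,0,0,0.03,-0.085,0,0,0,0.03,-0.085,0,0,0,0.03]
}}

```text
time_s: 4.37
tcp_pos: [0.4237, -0.1593, 0.0263]
eef_rot: [-3.12, -0.359, 0.001]
force: [-0.4, 1.1, -2.8]
finger_gap: 0.0435
finger_force: 40.9
```

{"method": "drive_tool", "body": {
  "series": [0,0,0,0,0.03,0,0,0.001,0,0.03,0,0,0.002,0,0.03,0,0,0.002,0,0.03,0,0,0.002,0,0.07,0,0,0.002,0,0.07,0,0,0.002,0,0.07,0,0,0.002,0,0.07,0,0,0.002,0,0.07,0,0,0.002,0,0.07]
}}

```text
time_s: 5.2
tcp_pos: [0.4252, -0.1591, 0.0242]
eef_rot: [-3.121, -0.361, 0.0]
force: [-1.6, -0.7, 1.0]
finger_gap: 0.0701
finger_force: 0.0
```

{"method": "drive_tool", "body": {
  "series": [0,0,-0.005,0,0.07,0,0,-0.015,0,0.07,0,0,-0.03,0,0.07,0,0,-0.05,0,0.07,0,0,-0.07,0,0.07,0,0,-0.09,0,0.07,0,0,-0.11,0,0.07,0,0,-0.13,0,0,0,0,-0.14,0,0,0,0,-0.14,0,0]
}}

```text
time_s: 6.03
tcp_pos: [0.4266, -0.1601, 0.1671]
eef_rot: [3.117, 0.361, 0.006]
force: [0.2, -0.7, 0.4]
finger_gap: 0.0343
finger_force: 0.0
```

```bash
python3 - <<'E'
from h import *
save('scene','s2');save('wrist','w2');save('side','d2')
cv2.imwrite('pics/v2.png',np.hstack([cv2.resize(cv2.imread('pics/d2.png')[120:270,170:370],(400,300)),cv2.resize(cv2.imread('pics/w2.png'),(400,300))]))
print(get_state()['tcp_pos']); go(.597,-.118,.105,6.9)
E
```

```text
[ 0.42473374 -0.15887801  0.16377667]
shift mm [177.1  -0.5  58.7] twist 6.29 len 0.187
```

View pics/v2.png

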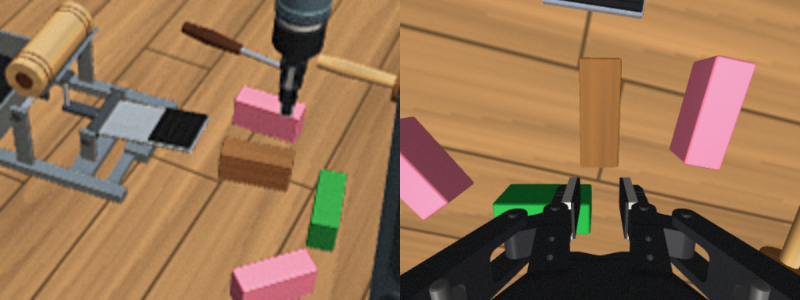

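Both crops show the chock flat on the bench, clear of the pedal (about 14 cm from the pad). Next I move the shut fingers over the pad.

{"method": "drive_tool", "body": {
  "series": [0.015,0,0,1,0,0.04,0,0.004,2,0,0.068,0,0.01,3,0,0.096,0,0.016,4,0,0.124,0,0.025,5,0,0.15,0,0.035,6,0,0.17,-0.0005,0.045,6.3,0,0.177,-0.0005,0.053,6.3,0,0.177,-0.0005,0.056,6.3,0,0.177,-0.0005,0.056,6.3,0]
}}

```text
time_s: 7.02
tcp_pos: [0.5955, -0.1178, 0.1061]
eef_rot: [-3.134, -0.19, 0.007]
force: [0.6, 1.1, -0.7]
finger_gap: 0.0001
finger_force: 0.0
```

```bash
python3 -c "
from h import *
snapshot('wrist');snapshot('wrist');snapshot('wrist');s=get_state();print(s['time_s'],s['tcp_pos'],s['force'],s['finger_gap']);go(.597,-.118,.084,6.9)"
```

```text
7.1667 [ 0.59644365 -0.11871751  0.10864899] [-0.54442813  0.2070985  -0.24321364] -0.00027133537491461464
shift mm [ 0.6 -0.6 24.6] twist -0.04 len 0.025
```

{"method": "drive_tool", "body": {
  "series": [0,0,0.005,0,0,0,0,0.01,0,0,0,0,0.014,0,0,0,0,0.018,0,0,0,0,0.02,0,0,0,0,0.022,0,0,0,0,0.024,0,0,0,0,0.026,0,0,0,0,0.028,0,0,0,0,0.028,0,0]
}}

```text
time_s: 8.0
tcp_pos: [0.5971, -0.1183, 0.0801]
eef_rot: [3.136, 0.189, -0.001]
force: [-3.1, 0.0, 4.4]
finger_gap: -0.0003
finger_force: 2.3
```

{"method": "drive_tool", "body": {
  "series": [0,0,0.0015,0,0,0,0,0.003,0,0,0,0,0.0045,0,0,0,0,0.006,0,0,0,0,0.0075,0,0,0,0,0.009,0,0,0,0,0.0105,0,0,0,0,0.012,0,0,0,0,0.013,0,0,0,0,0.013,0,0]
}}

```text
time_s: 8.83
tcp_pos: [0.5973, -0.1184, 0.067]
eef_rot: [-3.136, -0.189, 0.001]
force: [-4.3, 0.3, 3.4]
finger_gap: -0.0001
finger_force: 2.3
```

{"method": "drive_tool", "body": {
  "series": [0,0,0.0007,0,0,0,0,0.0014,0,0,0,0,0.002,0,0,0,0,0.0025,0,0,0,0,0.003,0,0,0,0,0.0035,0,0,0,0,0.004,0,0,0,0,0.004,0,0,0,0,0.004,0,0,0,0,0.004,0,0]
}}

```text
time_s: 9.67
tcp_pos: [0.5976, -0.1183, 0.0638]
eef_rot: [3.136, 0.189, 0.001]
force: [-3.6, -0.0, 7.1]
finger_gap: -0.0
finger_force: 3.4
```

{"method": "drive_tool", "body": {
  "series": [0,0,0.0005,0,0,0,0,0.001,0,0,0,0,0.0015,0,0,0,0,0.002,0,0,0,0,0.0025,0,0,0,0,0.003,0,0,0,0,0.003,0,0,0,0,0.003,0,0,0,0,0.003,0,0,0,0,0.003,0,0]
}}

```text
time_s: 10.5
tcp_pos: [0.5976, -0.1183, 0.0609]
eef_rot: [3.136, 0.189, 0.001]
force: [-3.9, -0.3, 6.4]
finger_gap: -0.0003
finger_force: 3.6
```

{"method": "drive_tool", "body": {
  "series": [0,0,0.0005,0,0,0,0,0.001,0,0,0,0,0.0015,0,0,0,0,0.002,0,0,0,0,0.0025,0,0,0,0,0.003,0,0,0,0,0.003,0,0,0,0,0.003,0,0,0,0,0.003,0,0,0,0,0.003,0,0]
}}

```text
time_s: 11.33
tcp_pos: [0.5976, -0.1183, 0.0579]
eef_rot: [3.136, 0.189, 0.001]
force: [-4.1, 0.4, 7.6]
finger_gap: -0.0001
finger_force: 3.8
```

{"method": "drive_tool", "body": {
  "series": [0,0,0.0005,0,0,0,0,0.001,0,0,0,0,0.0015,0,0,0,0,0.002,0,0,0,0,0.0025,0,0,0,0,0.003,0,0,0,0,0.003,0,0,0,0,0.003,0,0,0,0,0.003,0,0,0,0,0.003,0,0]
}}

```text
time_s: 12.17
tcp_pos: [0.5977, -0.1183, 0.055]
eef_rot: [3.136, 0.189, 0.001]
force: [-4.4, -0.3, 7.6]
finger_gap: 0.0002
finger_force: 3.9
```

{"method": "drive_tool", "body": {
  "series": [0,0,0.0005,0,0,0,0,0.001,0,0,0,0,0.0015,0,0,0,0,0.002,0,0,0,0,0.0025,0,0,0,0,0.003,0,0,0,0,0.003,0,0,0,0,0.003,0,0,0,0,0.003,0,0,0,0,0.003,0,0]
}}

```text
time_s: 13.0
tcp_pos: [0.5978, -0.1183, 0.052]
eef_rot: [3.136, 0.189, 0.002]
force: [-3.1, -0.4, 7.8]
finger_gap: 0.0
finger_force: 4.1
```

{"method": "drive_tool", "body": {
  "series": [0,0,0.0005,0,0,0,0,0.001,0,0,0,0,0.0015,0,0,0,0,0.002,0,0,0,0,0.0025,0,0,0,0,0.003,0,0,0,0,0.003,0,0,0,0,0.003,0,0,0,0,0.003,0,0,0,0,0.003,0,0]
}}

```text
time_s: 13.83
tcp_pos: [0.598, -0.1183, 0.0492]
eef_rot: [3.136, 0.189, 0.002]
force: [-3.4, -0.2, 7.8]
finger_gap: -0.0004
finger_force: 4.3
```

{"method": "drive_tool", "body": {
  "series": [0,0,0.0005,0,0,0,0,0.001,0,0,0,0,0.0015,0,0,0,0,0.002,0,0,0,0,0.0025,0,0,0,0,0.003,0,0,0,0,0.003,0,0,0,0,0.003,0,0,0,0,0.003,0,0,0,0,0.003,0,0]
}}

```text
time_s: 14.67
tcp_pos: [0.5983, -0.1183, 0.0463]
eef_rot: [3.135, 0.189, 0.003]
force: [-2.2, 0.5, 7.5]
finger_gap: -0.0
finger_force: 4.5
```

{"method": "drive_tool", "body": {
  "series": [0,0,0.0005,0,0,0,0,0.001,0,0,0,0,0.0015,0,0,0,0,0.002,0,0,0,0,0.0025,0,0,0,0,0.003,0,0,0,0,0.003,0,0,0,0,0.003,0,0,0,0,0.003,0,0,0,0,0.003,0,0]
}}

```text
time_s: 15.5
tcp_pos: [0.5985, -0.1183, 0.0443]
eef_rot: [3.135, 0.189, 0.004]
force: [-3.8, 1.4, 14.8]
finger_gap: -0.0002
finger_force: 7.4
```

The stop is found (force jumps from 7.5 to 14.8 N). I press slightly further and hold.

{"method": "drive_tool", "body": {
  "series": [0,0,0.0004,0,0,0,0,0.0008,0,0,0,0,0.0012,0,0,0,0,0.0015,0,0,0,0,0.0015,0,0,0,0,0.0015,0,0,0,0,0.0015,0,0,0,0,0.0015,0,0,0,0,0.0015,0,0,0,0,0.0015,0,0]
}}

```text
time_s: 16.33
tcp_pos: [0.5986, -0.1183, 0.0437]
eef_rot: [3.135, 0.189, 0.005]
force: [-7.0, 2.6, 21.4]
finger_gap: 0.0001
finger_force: 10.8
```

{"method": "drive_tool", "body": {
  "series": [0,0,0,0,0,0,0,0,0,0,0,0,0,0,0,0,0,0,0,0,0,0,0,0,0,0,0,0,0,0,0,0,0,0,0,0,0,0,0,0,0,0,0,0,0,0,0,0,0,0]
}}

```text
time_s: 17.17
tcp_pos: [0.5986, -0.1183, 0.0438]
eef_rot: [3.135, 0.189, 0.005]
force: [-6.0, 1.0, 20.6]
finger_gap: 0.0001
finger_force: 10.8
```

```bash
python3 -c "
from h import *
save('scene','s3');s=get_state();print(s['time_s'],s['tcp_pos'],s['force'])
cv2.imwrite('pics/s3c.png',cv2.resize(cv2.imread('pics/s3.png')[190:360,150:350],(700,595)))"
```

```text
17.2167 [ 0.59857794 -0.11832945  0.04375429] [-7.21292878  1.87966927 21.65803083]
```

View pics/s3c.png

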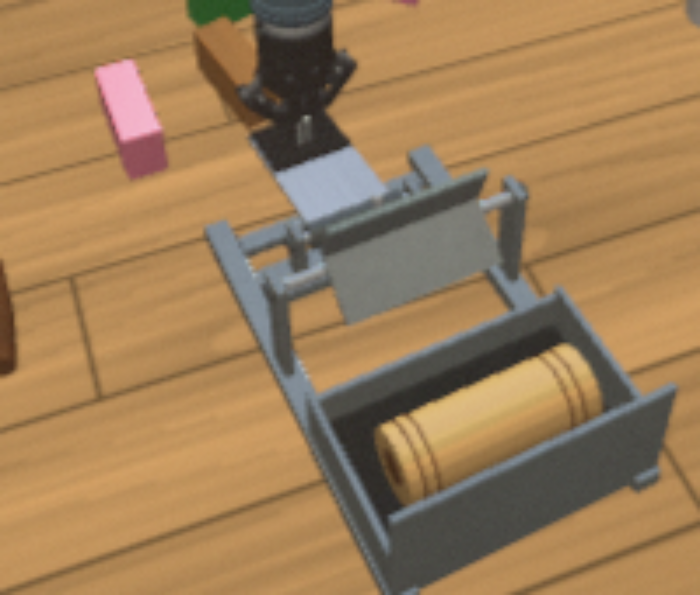

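The blank lies in the catch tray and the cradle is tipped. I ease the pedal up.

{"method": "drive_tool", "body": {
  "series": [0,0,-0.001,0,0,0,0,-0.003,0,0,0,0,-0.005,0,0,0,0,-0.0075,0,0,0,0,-0.01,0,0,0,0,-0.0125,0,0,0,0,-0.015,0,0,0,0,-0.0175,0,0,0,0,-0.02,0,0,0,0,-0.022,0,0]
}}

```text
time_s: 18.05
tcp_pos: [0.5976, -0.1183, 0.0636]
eef_rot: [3.136, 0.189, 0.001]
force: [-3.4, 0.0, 6.0]
finger_gap: 0.0001
finger_force: 3.4
```

{"method": "drive_tool", "body": {
  "series": [0,0,-0.002,0,0,0,0,-0.0045,0,0,0,0,-0.007,0,0,0,0,-0.0095,0,0,0,0,-0.012,0,0,0,0,-0.0145,0,0,0,0,-0.017,0,0,0,0,-0.019,0,0,0,0,-0.021,0,0,0,0,-0.023,0,0]
}}

```text
time_s: 18.88
tcp_pos: [0.5977, -0.1184, 0.086]
eef_rot: [3.136, 0.189, 0.001]
force: [-0.1, 0.4, 0.6]
finger_gap: -0.0002
finger_force: 0.0
```

{"method": "drive_tool", "body": {
  "series": [0,0,-0.002,0,0,0,0,-0.004,0,0,0,0,-0.006,0,0,0,0,-0.009,0,0,0,0,-0.014,0,0,0,0,-0.022,0,0,0,0,-0.035,0,0,0,0,-0.05,0,0,0,0,-0.06,0,0,0,0,-0.06,0,0]
}}

```text
time_s: 19.72
tcp_pos: [0.599, -0.1189, 0.149]
eef_rot: [3.134, 0.189, 0.008]
force: [0.1, -0.1, -0.1]
finger_gap: -0.0001
finger_force: 0.0
```

```bash
python3 -c "
from h import *
[snapshot('wrist') for _ in range(10)]
save('scene','s4');save('side','d4');s=get_state();print(s['time_s'],s['tcp_pos'],s['force'],s['joint_vel'].round(3))
cv2.imwrite('pics/v4.png',np.hstack([cv2.resize(cv2.imread('pics/s4.png')[170:360,150:350],(400,380)),cv2.resize(cv2.imread('pics/d4.png')[80:270,110:310],(400,380))]))"
```

```text
20.3167 [ 0.59733282 -0.11828446  0.14553466] [ 0.77936197  1.26849713 -0.84493859] [ 0.001 -0.001 -0.004  0.001 -0.    -0.003]
```

View pics/v4.png

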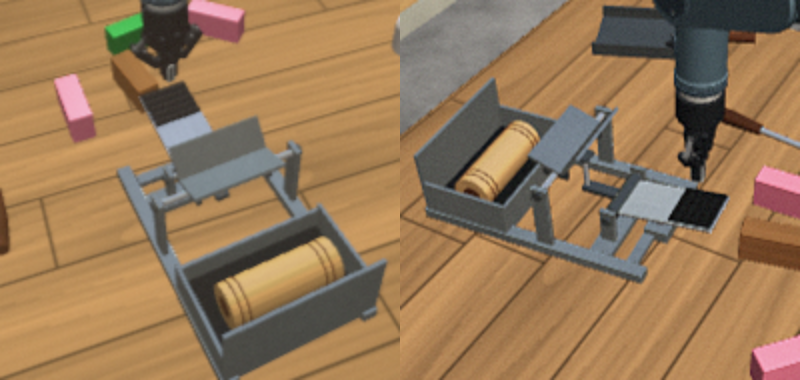

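The pedal is up, the cradle is level, the blank is in the tray, the chock lies flat and the gripper is clear. I hand it in.

```bash
python3 -c "
from h import *
print(sign_off())"
```

```text
the job is handed in; nothing more can be done
None
```

I handed the job in at about 20 s. The chock lies flat about 14 cm from the pad. I held the pedal on its stop at about 21 N for over a second, then eased it fully back up. The blank lies in the catch tray. The sign-off returned no verdict, so the result is judged only from my camera and force readings.

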